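Turn the slurry cell until its valve stem points straight up

TASK

On the cement bench a slurry cell hangs on an axle between two posts, with a five-spoked turning wheel at its end nearest the robot. With the fingertips, push one spoke after another, either way round, until the yellow-capped valve stem on the cell points straight up, then take the hand away. Only push the spokes, never grip one, do not touch the cell or its valve stem, and leave the beaker, jar and mould where they stand.

Things in the scene. Friction and masses are not known exactly. Their poses are not given: they have to be found in the camera images.
- stand: grey steel stand, fixed to the bench (place and yaw vary): base 250 x 160 x 12 mm, two posts 50 mm wide. Origin on the bench; z up, x along the level axle from the spoked wheel (robot side, x = -75 mm) to the cell (x = -18 to 100 mm). Posts at x = -35 and 118 mm, 14 mm thick, bearings up to 191 mm above the bench. Axle 165 mm above the bench.
- hub (a point): centre of the spoked wheel, on the axle in the spokes' middle plane (vertical: the stand's y-z plane), 165 mm above the bench; axes as the stand. Dark hub, radius 24 mm; no rim; five straight flat steel spokes 16 mm wide in the wheel's plane, 12 mm thick along the axle, reaching 125 mm from the axle, outer 26 mm red. Fingers can come down freely from above between the upper spokes.
- wheel (a joint): angle (rad) of wheel and cell, turning as one; 0 (or whole turns) = valve stem straight up, grows as the top moves to the stand's -y (clockwise seen from the robot). Starts at 1.95 to 4.33; no stops. Spokes stand 36, 108, 180, 252, 324 degrees from the stem. Balanced; bearing drag about 0.35 N m (3 to 6 N on a spoke); it stays where left and does not coast.
- stem_tip (a point): outer end of the valve stem, 107 mm from the axle, 115 mm beyond the plane of the spokes along the stand's x; its z axis is the direction in which the stem points.
- cell: the slurry cell: aluminium drum 110 mm in diameter (its dark bands 116 mm), with the radial brass valve stem, 12 mm thick with an 18 mm yellow cap; a yellow stripe runs along the drum through the foot of the stem, a blue one along the opposite side. Not to be touched. Origin on the axle at the stand's origin, z axis along the stem.
- faces_a: the one long half of all five spokes (the half facing against growing angle); origin on the axle. Touching both halves with the fingers, over 2.5 N each, counts as gripping a spoke.
- faces_b: the other long half of all five spokes (facing the growing angle); origin on the axle. The outermost 6 mm of each spoke belongs to neither half.
- beaker: open steel beaker, 72 mm wide, 95 mm tall, loose bystander; origin under its centre
- jar: brown jar with white cap, 64 mm wide, 85 mm tall, loose bystander; origin under its centre
- mould: square steel cube mould, 64 mm wide, 58 mm tall, open at the top, loose bystander; origin under its centre

How it is judged (in metres and radians):
At the end, for the whole second after the job is handed in: The valve stem points straight up within 0.1 rad (about 6 degrees), the wheel is at rest, and beaker, jar and mould stand within 15 mm of where they started (angle between stem_tip's own z axis and vertical below 0.1 rad and velocity of joint wheel between -0.05 and 0.05 rad/s and distance of each of beaker, jar, mould from where it was at the start of the episode below 0.015 m); the robot touches nothing.
It fails at once if the cell or its valve stem is touched by the robot (over 1 N) (contact force between any of the fingers, the arm and cell above 1 N).
It fails at once if a spoke is gripped: the fingers press on both of its halves at once (contact force between the fingers and faces_a above 2.5 N and contact force between the fingers and faces_b above 2.5 N).
It fails at once if the beaker, jar or mould is moved, lifted or tipped (distance of any of beaker, jar, mould from where it was at the start of the episode above 0.015 m or angle between any of beaker, jar, mould's own z axis and vertical above 0.3 rad).
It also fails if it takes over 58 s, if anything falls off the work surface, if the arm or the gripper's body presses on something with over 40 N, if the wrist force passes 120 N, or if a joint passes its speed limit or range.

ROBOT

A 7-joint arm with a two-finger parallel gripper is mounted at the origin on the work surface. World frame = base frame: x ahead of the robot, y to its left, z up, the work surface at z = 0. Lengths are in mm, angles in degrees, forces in N, time in s.
With the tool pointing down it reaches from about 425 to 825 mm from the base axis. Payload 3.6 kg.
Tool frame: the origin (TCP) lies where the fingers leave the gripper's body, on its centre line; the fingertips stand 84 mm ahead of it and the grasp point (between the pads) lies 65 mm ahead of it; z points along the fingers, y is the line along which they close (so a half turn about z gives the same grasp; the last joint's range is limited). The gripper opens to 93 mm and grips with 3 to 60 N. Pads are 15 mm wide; open, the fingers measure 128 mm over their backs; the gripper's body (75 mm by 188 mm) begins 65 mm behind the grasp point.
Start: joints at [67.122, 35.231, -0.722, 81.555, 0.464, 63.22, -2.315], TCP at [236.754, -605.323, 302.74] pointing down, gripper open.
Joint ranges: [-178.69, 178.69], [-17.37, 117.87], [-77.05, 75.6], [15.02, 138.74], [-78.02, 258.01], [0.78, 113.62], [-162.83, 162.83]. Speed limits (degrees/s): [159.86, 159.86, 180, 180, 180, 180, 180].

INTERFACE

Orientations are given as [roll, pitch, yaw] about the fixed x, y, z axes, in that order (R = Rz(yaw) Ry(pitch) Rx(roll)).
In Python, from plant import bot gives the robot as it stands. The module is installed in compiled form; this text tells all that it offers.
- The arm moves only by the shell command python3 -m pendant 'ROWS'. ROWS is JSON, a list of rows, each an object with "xyz": the shift along the tool's x, y, z in cm, a list of three; "delta_rot": the turn, a rotation vector about the tool's x, y, z in rad, a list of three; "grip": the opening in per cent of the stroke, from 0 (shut) to 100 (fully open). In form: [{"xyz": [tx, ty, tz], "delta_rot": [rx, ry, rz], "grip": grip}, ...]. A call has 1 to 20 rows; each row is the pose to reach, as a shift and turn from the pose commanded when the call began, along the tool's axes at that moment; what a row does not reach only later rows make up. A row lasts 1/10 s, in which the tool goes at most 50 mm and 8.59 degrees, less where a joint would pass 70% of its speed; a pose out of reach is approached as far as the arm can. A call with a gripper value outside its range is refused whole. The fingers move at their own pace and stop on an object; the grip force is fixed at half the most. Time passes only in rows, so rows that repeat a pose let the fingers close. It gives the time, the measured TCP pose, the force, the opening and the grip force at its end, in the units of the state.
- bot.observe(): the state, without advancing time (a new reading comes with each control period).
- bot.grab_frame(name): name is "side" or "top" or "wrist"; returns the picture (400x640x3 uint8, blue, green, red); there is no depth.
- bot.camera_params(name): a dict with "intrinsics" (3x3 intrinsics, pixels), "world_from_camera" (4x4, takes a point from camera to world coordinates). Camera axes: x right, y down, z forward; pixel columns grow to the right and rows downward; lengths in mm; the calibration is good to about 2 mm. The wrist camera is an equidistant fisheye: a pixel r from the principal point sees the ray r / f radians off the axis. A picture is of the moment at which its call begins: read the wrist's pose just before it. camera_params takes no time and is no camera call; for the wrist camera it gives the pose at the moment of the call.
- bot.hand_in(): hands the job in; it is judged then, once.
The state is a dict: "clock": time; "joint_pos": joint angles; "qd": joint speeds; "tau": joint torques, N m; "ee_pos": TCP position; "tool_rot": TCP orientation; "force": force on the tool from outside, world axes, zero at the start; "wrist_torque": the same for the moment, N m; "finger_gap": opening from 0.0 (shut) to 1.0 (fully open); "finger_force": force on a finger pad.
Only numpy, scipy, OpenCV 4.12 (cv2) and the standard library are available. Lean on these libraries where they do the work, as an engineer would, in place of code of your own. Each camera call takes 0.05 s, during which the arm holds its last target. There are 200 camera calls.

## Working session

There is one attempt and no reset: what is moved stays moved. The work goes in short steps, Python scripts to look and compute and a shell command to move; the robot and the scene stay as the last step left them, time stands still between calls to the robot, and variables do not carry over. Pictures are saved under pics/ and viewed, at most 10 in all, crops included, and the job is handed in when it is done.

```bash
mkdir -p pics; python3 - <<'E'
from plant import bot
import cv2,numpy as np
s=bot.observe();print(s)
for n in("side","top"):
    im=bot.grab_frame(n);cv2.imwrite(f"pics/{n}0.png",im)
    p=bot.camera_params(n);print(n,np.round(p["intrinsics"],1).tolist(),np.round(p["world_from_camera"],3).tolist())
E
```

```text
{'clock': 0.0, 'joint_pos': array([67.12058695, 35.28915639, -0.72249662, 81.6396957 ,  0.46347891,
       63.22006472, -2.31404986]), 'qd': array([-0.011973  , -0.00256019, -0.16516395,  0.06103407, -0.02739991,
       -0.00207194, -0.02527153]), 'tau': array([-1.65228280e-04, -4.58939409e+01,  2.09011766e-01, -1.65743226e+01,
       -6.11061277e-02,  2.04518664e-02,  2.11547122e-04]), 'ee_pos': array([ 236.56022668, -604.80923719,  301.59139509]), 'tool_rot': array([-1.79853955e+02,  1.75048776e-03,  2.13650015e+01]), 'force': array([ 0.55671772, -0.72102575,  0.39499873]), 'wrist_torque': array([-0.0720465 ,  0.01267097,  0.00653988]), 'finger_force': 0.0, 'finger_gap': 0.9985474414118396}
side [[504.3, 0.0, 325.9], [0.0, 504.3, 205.0], [0.0, 0.0, 1.0]] [[-0.783, -0.314, 0.537, -101.034], [-0.622, 0.411, -0.666, 888.46], [-0.012, -0.855, -0.518, 824.265], [0.0, 0.0, 0.0, 1.0]]
top [[483.1, 0.0, 320.2], [0.0, 483.1, 206.7], [0.0, 0.0, 1.0]] [[0.03, -0.999, 0.045, 516.142], [-0.999, -0.029, 0.022, 15.773], [-0.02, -0.046, -0.999, 1218.758], [0.0, 0.0, 0.0, 1.0]]
```

View pics/side0.png

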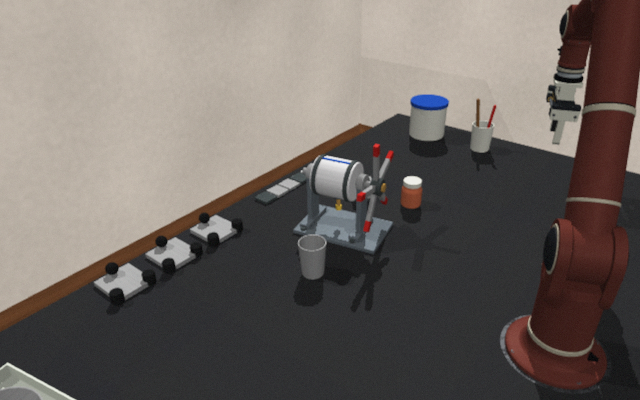

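View pics/top0.png

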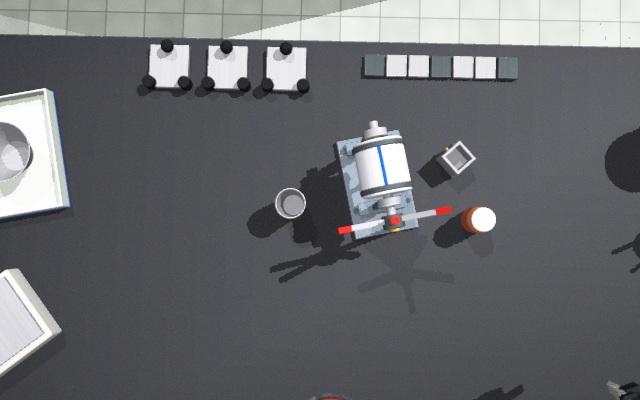

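The side view shows the wheel on the robot's side, with red tips at about (376,150), (390,155), (362,196), (367,226) and (384,199). The top view shows the blue stripe near the top of the drum, so the stem is close to straight down, and red tips at (345,230), (396,220) and (443,211). Beaker is at about (290,204), jar (480,219) and mould (457,157).

```bash
cat > h.py <<'E'
import cv2,numpy as np,itertools
from plant import bot
def red(im):
    h=cv2.cvtColor(im,cv2.COLOR_BGR2HSV)
    m=(((h[...,0]<5)|(h[...,0]>175))&(h[...,1]>190)&(h[...,2]>90)).astype(np.uint8)
    n,l,st,c=cv2.connectedComponentsWithStats(m)
    return [(c[i],st[i,4],st[i,:4]) for i in range(1,n) if st[i,4]>12]
def ray(n,uv):
    p=bot.camera_params(n);K=np.array(p["intrinsics"]);T=np.array(p["world_from_camera"])
    d=T[:3,:3]@np.linalg.solve(K,[uv[0],uv[1],1]);return T[:3,3],d/np.linalg.norm(d)
def onz(n,uv,z):
    o,d=ray(n,uv);return o+d*(z-o[2])/d[2]
def tri(a,b):
    (o1,d1),(o2,d2)=a,b
    t=np.linalg.lstsq(np.c_[d1,-d2],o2-o1,rcond=None)[0]
    p,q=o1+t[0]*d1,o2+t[1]*d2;return (p+q)/2,np.linalg.norm(p-q)
def proj(n,X):
    p=bot.camera_params(n);T=np.linalg.inv(np.array(p["world_from_camera"]));c=T[:3,:3]@X+T[:3,3]
    v=np.array(p["intrinsics"])@c;return v[:2]/v[2]
E
python3 - <<'E'
from h import *
S=red(cv2.imread("pics/side0.png"));T=red(cv2.imread("pics/top0.png"))
for n,L in(("side",S),("top",T)):
    for c,a,b in L: print(n,c.round(1),a,b)
for t in T:
    if 320<t[0][0]<470 and 190<t[0][1]<250:
        for s in S:
            if 340<s[0][0]<410:
                X,g=tri(ray("top",t[0]),ray("side",s[0]))
                if g<12: print(t[0].round(),s[0].round(),X.round(1),round(g,1))
# stand yaw: blue stripe at z=165+55
im=cv2.imread("pics/top0.png");h=cv2.cvtColor(im,cv2.COLOR_BGR2HSV)
m=((h[...,0]>105)&(h[...,0]<130)&(h[...,1]>150)).astype(np.uint8);m[:,:330]=0;m[:,430:]=0;m[:130]=0
p=np.argwhere(m)[:,::-1];print(len(p),p.min(0),p.max(0),cv2.fitLine(p.astype(np.float32),2,0,.01,.01).ravel())
for n,uv,z in(("beaker",(290,204),95),("jar",(481,219),85),("mould",(458,157),58)):print(n,onz("top",uv,z).round())
cv2.imwrite("pics/crop.png",np.hstack([cv2.resize(im[115:245,330:490],None,fx=2.5,fy=2.5,interpolation=2),cv2.resize(cv2.imread("pics/side0.png")[130:260,285:445],None,fx=2.5,fy=2.5,interpolation=2)]))
E
```

```text
side [491.4 116.1] 31 [488 106   8  21]
side [375.9 150.3] 55 [373 145   6  12]
side [389.8 154.5] 34 [387 151   6   8]
side [360.6 196.6] 54 [357 193   8   8]
side [366.7 225.9] 46 [364 222   7   9]
top [443.1 209.9] 78 [436 207  15   7]
top [394.2 220. ] 44 [390 217   9   7]
top [343.7 229.4] 84 [337 226  14   8]
[443. 210.] [390. 155.] [ 561.2 -217.9  213.5] 2.7
[394. 220.] [376. 150.] [ 536.7 -108.9  274.1] 0.7
[344. 229.] [361. 197.] [515.2 -13.6 188.6] 1.2
101 [377 146] [387 184] [2.0342022e-01 9.7909153e-01 3.8194058e+02 1.6496040e+02]
beaker [571. 111.  95.]
jar [ 550. -335.   85.]
mould [ 698. -287.   58.]
```

View pics/crop.png

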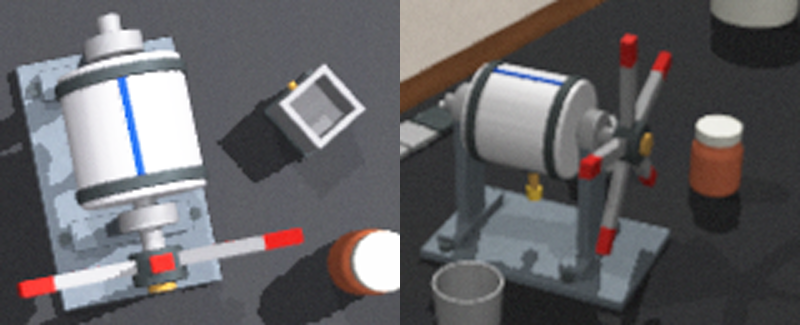

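The crop confirms it: one spoke stands nearly upright and the stem hangs down. The hub is near (539,-120,165) with stand yaw about 12.7°. The wheel angle is about 173°, so I'll push the top towards +y with a shut gripper. First I align the hand above the gap on the -y side of the upright spoke.

```bash
python3 -m pendant '[{"xyz":[0,0,-5],"delta_rot":[0,0,0],"grip":0},{"xyz":[0,0,-11.3],"delta_rot":[0,0,-0.1],"grip":0},{"xyz":[0,0,-11.3],"delta_rot":[0,0,-0.25],"grip":0},{"xyz":[44.6,-29.7,-11.3],"delta_rot":[0,0,-1.419],"grip":0},{"xyz":[44.6,-29.7,-11.3],"delta_rot":[0,0,-1.419],"grip":0},{"xyz":[44.6,-29.7,-11.3],"delta_rot":[0,0,-1.419],"grip":0},{"xyz":[44.6,-29.7,-11.3],"delta_rot":[0,0,-1.419],"grip":0},{"xyz":[44.6,-29.7,-11.3],"delta_rot":[0,0,-1.419],"grip":0},{"xyz":[44.6,-29.7,-11.3],"delta_rot":[0,0,-1.419],"grip":0},{"xyz":[44.6,-29.7,-11.3],"delta_rot":[0,0,-1.419],"grip":0},{"xyz":[44.6,-29.7,-11.3],"delta_rot":[0,0,-1.419],"grip":0},{"xyz":[44.6,-29.7,-11.3],"delta_rot":[0,0,-1.419],"grip":0},{"xyz":[44.6,-29.7,-11.3],"delta_rot":[0,0,-1.419],"grip":0},{"xyz":[44.6,-29.7,-11.3],"delta_rot":[0,0,-1.419],"grip":0},{"xyz":[44.6,-29.7,-11.3],"delta_rot":[0,0,-1.419],"grip":0},{"xyz":[44.6,-29.7,-11.3],"delta_rot":[0,0,-1.419],"grip":0},{"xyz":[44.6,-29.7,-11.3],"delta_rot":[0,0,-1.419],"grip":0},{"xyz":[44.6,-29.7,-11.3],"delta_rot":[0,0,-1.419],"grip":0}]'
cat >> h.py <<'E'
HUB=np.array([539,-120,165.]);YAW=np.radians(12.7)
EX=np.array([np.cos(YAW),np.sin(YAW),0]);EY=np.array([-np.sin(YAW),np.cos(YAW),0])
def where():
    s=bot.observe();d=s["ee_pos"]-HUB
    print("t",s["clock"],"ax %.1f L %.1f tipz-rel-hub %.1f"%(d@EX,d@EY,d[2]-84),"rot",s["tool_rot"].round(1),"F",s["force"].round(1),"gap",round(s["finger_gap"],2))
def spokes(tag):
    for n in("side","top"):
        im=bot.grab_frame(n);cv2.imwrite(f"pics/{n}_{tag}.png",im)
        for c,a,b in red(im):
            o,d=ray(n,c);X=o+d*((HUB-o)@EX)/(d@EX)-HUB;L=X@EY;r=np.hypot(L,X[2])
            if r<150: print(n,c.round(),a,"L %.0f z %.0f r %.0f theta %.1f"%(L,X[2],r,np.degrees(np.arctan2(L,X[2]))))
E
python3 -c "
from h import *
where();spokes('1')"
```

```text
clock: 1.9
ee_pos: [543.1, -168.3, 415.6]
tool_rot: [-179.9, 0.0, 102.5]
force: [-0.7, -0.8, 0.4]
finger_gap: 0.005
finger_force: 0.0
t 1.9 ax -6.6 L -48.0 tipz-rel-hub 166.6 rot [-179.9    0.   102.5] F [-0.7 -0.8  0.4] gap 0.01
side [376. 150.] 54 L 10 z 108 r 109 theta 5.3
side [390. 154.] 36 L -105 z 47 r 115 theta -65.7
side [361. 197.] 54 L 107 z 23 r 110 theta 78.1
side [367. 226.] 49 L 57 z -95 r 111 theta 149.0
top [394. 220.] 44 L 2 z 39 r 39 theta 3.7
top [344. 229.] 80 L 105 z -103 r 148 theta 134.5
```

View pics/side_1.png

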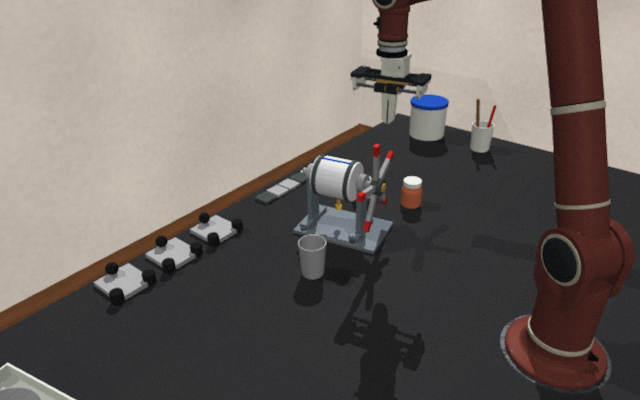

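```bash
python3 -m pendant '[{"xyz":[0,0,4],"delta_rot":[0,0,0],"grip":0},{"xyz":[0,0,7.1],"delta_rot":[0,0,0],"grip":0},{"xyz":[0,0,7.1],"delta_rot":[0,0,0],"grip":0},{"xyz":[2,0,7.1],"delta_rot":[0,0,0],"grip":0},{"xyz":[3.3,0,7.1],"delta_rot":[0,0,0],"grip":0},{"xyz":[4.0,0,7.1],"delta_rot":[0,0,0],"grip":0},{"xyz":[4.9,0,7.2],"delta_rot":[0,0,0],"grip":0},{"xyz":[5.7,0,7.3],"delta_rot":[0,0,0],"grip":0},{"xyz":[6.5,0,7.5],"delta_rot":[0,0,0],"grip":0},{"xyz":[7.3,0,7.7],"delta_rot":[0,0,0],"grip":0},{"xyz":[8.1,0,8.0],"delta_rot":[0,0,0],"grip":0},{"xyz":[8.8,0,8.4],"delta_rot":[0,0,0],"grip":0},{"xyz":[8.8,0,8.4],"delta_rot":[0,0,0],"grip":0},{"xyz":[8.8,0,8.4],"delta_rot":[0,0,0],"grip":0}]'
python3 -c "
from h import *
where();spokes('2')"
```

```text
clock: 3.4
ee_pos: [523.4, -79.1, 330.7]
tool_rot: [-179.8, -0.2, 102.7]
force: [0.4, -0.0, -0.1]
finger_gap: 0.007
finger_force: 0.0
t 3.4 ax -6.2 L 43.3 tipz-rel-hub 81.7 rot [-179.8   -0.2  102.7] F [ 0.4 -0.  -0.1] gap 0.01
side [386. 146.] 50 L -63 z 92 r 111 theta -34.6
side [368. 166.] 47 L 67 z 89 r 111 theta 36.8
side [361. 216.] 62 L 103 z -38 r 110 theta 110.2
side [374. 221.] 26 L -2 z -115 r 115 theta -178.8
top [360. 226.] 22 L 69 z -53 r 87 theta 127.7
```

View pics/side_2.png

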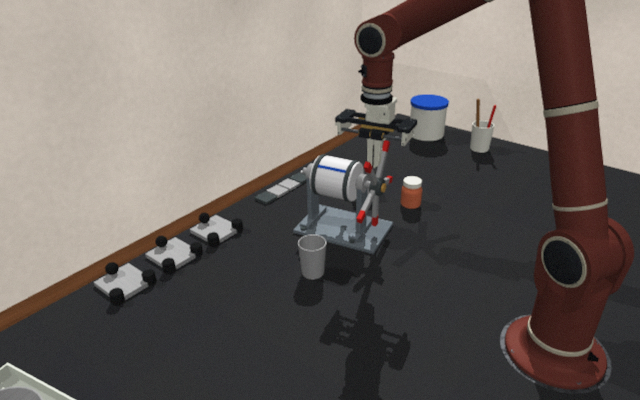

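```bash
python3 -m pendant '[{"xyz":[0.6,0,0.5],"delta_rot":[0,0,0],"grip":0},{"xyz":[1.1,0,0.9],"delta_rot":[0,0,0],"grip":0},{"xyz":[1.7,0,1.5],"delta_rot":[0,0,0],"grip":0},{"xyz":[2.3,0,2.1],"delta_rot":[0,0,0],"grip":0},{"xyz":[2.8,0,2.8],"delta_rot":[0,0,0],"grip":0},{"xyz":[3.2,0,3.5],"delta_rot":[0,0,0],"grip":0},{"xyz":[3.6,0,4.2],"delta_rot":[0,0,0],"grip":0},{"xyz":[3.9,0,5.0],"delta_rot":[0,0,0],"grip":0},{"xyz":[4.2,0,5.8],"delta_rot":[0,0,0],"grip":0},{"xyz":[4.2,0,5.8],"delta_rot":[0,0,0],"grip":0},{"xyz":[4.2,0,1.5],"delta_rot":[0,0,0],"grip":0},{"xyz":[4.2,0,-3],"delta_rot":[0,0,0],"grip":0},{"xyz":[4.2,0,-6.5],"delta_rot":[0,0,0],"grip":0},{"xyz":[4.2,0,-6.5],"delta_rot":[0,0,0],"grip":0},{"xyz":[0,0,-6.5],"delta_rot":[0,0,0],"grip":0},{"xyz":[-4.5,0,-6.5],"delta_rot":[0,0,0],"grip":0},{"xyz":[-8.8,0,-6.5],"delta_rot":[0,0,0],"grip":0},{"xyz":[-8.8,0,-6.5],"delta_rot":[0,0,0],"grip":0},{"xyz":[-8.8,0,-6.5],"delta_rot":[0,0,0],"grip":0}]'
python3 -c "
from h import *
where();spokes('3')"
```

```text
clock: 5.4
ee_pos: [543.9, -167.1, 395.0]
tool_rot: [-179.9, -0.1, 102.5]
force: [-0.0, 1.0, 0.6]
finger_gap: 0.007
finger_force: 0.0
t 5.4 ax -5.6 L -47.0 tipz-rel-hub 146.0 rot [-1.799e+02 -1.000e-01  1.025e+02] F [-0.   1.   0.6] gap 0.01
side [375. 152.] 55 L 20 z 107 r 109 theta 10.4
side [390. 153.] 42 L -101 z 54 r 114 theta -62.1
side [360. 199.] 56 L 110 z 16 r 111 theta 81.5
side [368. 226.] 47 L 50 z -100 r 112 theta 153.5
top [390. 221.] 45 L 2 z -25 r 26 theta 174.7
top [343. 230.] 78 L 108 z -83 r 136 theta 127.6
```

```bash
python3 -m pendant '[{"xyz":[0,0,3],"delta_rot":[0,0,0],"grip":0},{"xyz":[0,0,5.1],"delta_rot":[0,0,0],"grip":0},{"xyz":[2.5,0,5.1],"delta_rot":[0,0,0],"grip":0},{"xyz":[4,0,5.1],"delta_rot":[0,0,0],"grip":0},{"xyz":[4.7,0,5.1],"delta_rot":[0,0,0],"grip":0},{"xyz":[5.5,0,5.2],"delta_rot":[0,0,0],"grip":0},{"xyz":[6.3,0,5.4],"delta_rot":[0,0,0],"grip":0},{"xyz":[7.1,0,5.6],"delta_rot":[0,0,0],"grip":0},{"xyz":[7.9,0,6.0],"delta_rot":[0,0,0],"grip":0},{"xyz":[8.6,0,6.4],"delta_rot":[0,0,0],"grip":0},{"xyz":[9.3,0,6.8],"delta_rot":[0,0,0],"grip":0},{"xyz":[10,0,7.3],"delta_rot":[0,0,0],"grip":0},{"xyz":[10.6,0,7.9],"delta_rot":[0,0,0],"grip":0},{"xyz":[11.2,0,8.5],"delta_rot":[0,0,0],"grip":0},{"xyz":[11.7,0,9.2],"delta_rot":[0,0,0],"grip":0},{"xyz":[12.1,0,9.9],"delta_rot":[0,0,0],"grip":0},{"xyz":[12.5,0,10.6],"delta_rot":[0,0,0],"grip":0},{"xyz":[12.8,0,11.4],"delta_rot":[0,0,0],"grip":0},{"xyz":[13.1,0,12.2],"delta_rot":[0,0,0],"grip":0},{"xyz":[13.1,0,12.2],"delta_rot":[0,0,0],"grip":0}]' && python3 -m pendant '[{"xyz":[0,0,-4],"delta_rot":[0,0,0],"grip":0},{"xyz":[0,0,-8],"delta_rot":[0,0,0],"grip":0},{"xyz":[0,0,-12.3],"delta_rot":[0,0,0],"grip":0},{"xyz":[0,0,-12.3],"delta_rot":[0,0,0],"grip":0},{"xyz":[-4.3,0,-12.3],"delta_rot":[0,0,0],"grip":0},{"xyz":[-8.6,0,-12.3],"delta_rot":[0,0,0],"grip":0},{"xyz":[-13,0,-12.3],"delta_rot":[0,0,0],"grip":0},{"xyz":[-13,0,-12.3],"delta_rot":[0,0,0],"grip":0},{"xyz":[-13,0,-12.3],"delta_rot":[0,0,0],"grip":0}]'
python3 -c "
from h import *
where();spokes('4')"
```

```text
clock: 7.5
ee_pos: [514.1, -37.9, 273.1]
tool_rot: [-179.8, -0.1, 102.7]
force: [1.2, -0.2, -0.1]
finger_gap: 0.008
finger_force: 0.0
clock: 8.4
ee_pos: [542.6, -166.9, 395.4]
tool_rot: [-179.7, -0.1, 102.5]
force: [-0.6, 1.0, -0.4]
finger_gap: 0.002
finger_force: 0.0
t 8.4 ax -6.8 L -46.5 tipz-rel-hub 146.4 rot [-1.797e+02 -1.000e-01  1.025e+02] F [-0.6  1.  -0.4] gap 0.0
side [375. 152.] 56 L 14 z 106 r 107 theta 7.7
side [389. 153.] 39 L -101 z 53 r 114 theta -62.1
side [360. 199.] 57 L 108 z 17 r 110 theta 81.3
side [367. 226.] 44 L 52 z -99 r 112 theta 152.2
top [391. 220.] 45 L -0 z -36 r 36 theta -179.7
top [343. 230.] 80 L 108 z -79 r 134 theta 126.4
```

View pics/side_4.png

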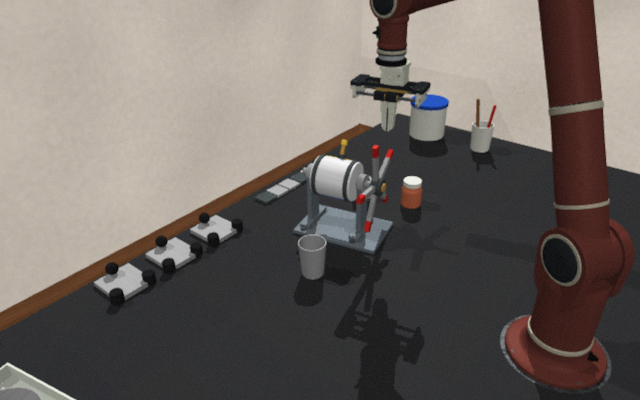

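The stem has come round: the yellow cap is at (344,142), about 27° short of upright. The last push takes this spoke from about 9° to 36°.

```bash
python3 -m pendant '[{"xyz":[0,0,3],"delta_rot":[0,0,0],"grip":0},{"xyz":[0,0,5.1],"delta_rot":[0,0,0],"grip":0},{"xyz":[2.5,0,5.1],"delta_rot":[0,0,0],"grip":0},{"xyz":[4,0,5.1],"delta_rot":[0,0,0],"grip":0},{"xyz":[4.7,0,5.1],"delta_rot":[0,0,0],"grip":0},{"xyz":[5.5,0,5.2],"delta_rot":[0,0,0],"grip":0},{"xyz":[6.3,0,5.4],"delta_rot":[0,0,0],"grip":0},{"xyz":[7.1,0,5.6],"delta_rot":[0,0,0],"grip":0},{"xyz":[7.9,0,6.0],"delta_rot":[0,0,0],"grip":0},{"xyz":[8.3,0,6.3],"delta_rot":[0,0,0],"grip":0},{"xyz":[8.5,0,6.4],"delta_rot":[0,0,0],"grip":0},{"xyz":[8.5,0,6.4],"delta_rot":[0,0,0],"grip":0},{"xyz":[8.5,0,6.4],"delta_rot":[0,0,0],"grip":0}]'
cat >> h.py <<'E'
def stem():
    im=bot.grab_frame("side");h=cv2.cvtColor(im,cv2.COLOR_BGR2HSV)
    m=((h[...,0]>18)&(h[...,0]<32)&(h[...,1]>170)&(h[...,2]>120)).astype(np.uint8)
    n,l,st,c=cv2.connectedComponentsWithStats(m[:260,300:380])
    P=HUB+115*EX
    for i in range(1,n):
        if st[i,4]>8:
            o,d=ray("side",c[i]+[300,0]);X=o+d*((P-o)@EX)/(d@EX)-P
            print("yellow",c[i]+[300,0],st[i].tolist(),"L %.0f z %.0f ang %.1f"%(X@EY,X[2],np.degrees(np.arctan2(X@EY,X[2]))))
E
python3 -c "
from h import *
where();spokes('5');stem()"
```

```text
clock: 9.8
ee_pos: [525.1, -81.5, 333.5]
tool_rot: [180.0, -0.1, 102.7]
force: [0.4, -0.0, 0.8]
finger_gap: 0.006
finger_force: 0.3
t 9.8 ax -5.1 L 40.6 tipz-rel-hub 84.5 rot [ 1.800e+02 -1.000e-01  1.027e+02] F [ 0.4 -0.   0.8] gap 0.01
side [386. 146.] 51 L -67 z 90 r 112 theta -36.7
side [368. 165.] 49 L 63 z 91 r 111 theta 34.5
side [360. 215.] 62 L 106 z -33 r 111 theta 107.2
side [374. 222.] 33 L 3 z -114 r 114 theta 178.7
top [362. 226.] 18 L 66 z -20 r 69 theta 106.9
yellow [336.81081081 144.48648649] [34, 141, 7, 8, 37] L 1 z 99 ang 0.3
```

The spokes read about 35° and the stem about 0° off vertical, so the angle is right. I'll back off the spoke, lift clear and check again.

```bash
python3 -m pendant '[{"xyz":[-1,0,-0.5],"delta_rot":[0,0,0],"grip":0},{"xyz":[-2.5,0,-2],"delta_rot":[0,0,0],"grip":0},{"xyz":[-3,0,-6],"delta_rot":[0,0,0],"grip":0},{"xyz":[-3,0,-10],"delta_rot":[0,0,0],"grip":0},{"xyz":[-3,0,-12],"delta_rot":[0,0,0],"grip":0},{"xyz":[-3,-5,-12],"delta_rot":[0,0,0],"grip":0},{"xyz":[-3,-8,-12],"delta_rot":[0,0,0],"grip":0},{"xyz":[-3,-8,-12],"delta_rot":[0,0,0],"grip":0},{"xyz":[-3,-8,-12],"delta_rot":[0,0,0],"grip":0},{"xyz":[-3,-8,-12],"delta_rot":[0,0,0],"grip":0}]'
python3 -c "
from h import *
where();spokes('6');stem()"
```

```text
clock: 10.95
ee_pos: [454.5, -129.1, 453.8]
tool_rot: [179.9, -0.0, 102.7]
force: [-0.1, 0.2, 0.2]
finger_gap: 0.007
finger_force: 0.0
t 10.95 ax -84.5 L 9.7 tipz-rel-hub 204.8 rot [179.9  -0.  102.7] F [-0.1  0.2  0.2] gap 0.01
side [386. 146.] 50 L -66 z 90 r 112 theta -36.5
side [368. 164.] 48 L 63 z 93 r 112 theta 34.1
side [360. 215.] 62 L 105 z -33 r 110 theta 107.5
side [374. 222.] 35 L 2 z -115 r 115 theta 178.9
top [367. 225.] 69 L 57 z -7 r 57 theta 97.4
yellow [336.9  144.45] [34, 141, 7, 8, 40] L -0 z 99 ang -0.0
```

View pics/side_6.png

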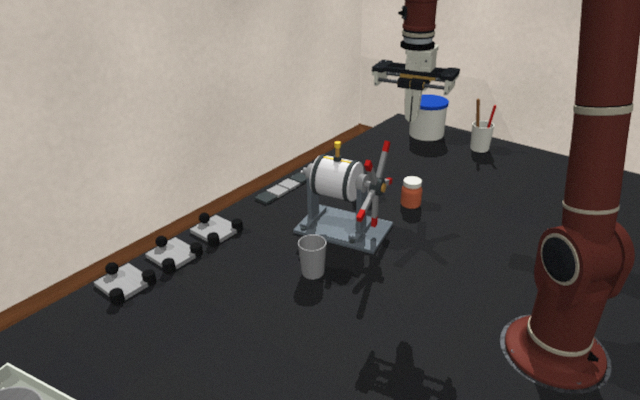

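The yellow cap at (337,144) stands straight above the drum, the hand is clear, and the beaker and jar haven't moved.

```bash
python3 -c "
from plant import bot
print(bot.hand_in())"
```

```text
the job is handed in; nothing more can be done
None
```

The valve stem points straight up, within about 1° by the camera, after three spoke pushes with the gripper shut; the hand is clear and I handed the job in at about 11 s, with no verdict returned.

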